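# Turn over the press plates and reject the one without a boss

## Robot

A 6-joint arm with a two-finger parallel gripper is mounted at the origin on the work surface. World frame = base frame: x ahead of the robot, y to its left, z up, the work surface at z = 0. Lengths are in m, angles in degrees, forces in N, time in s.
With the tool pointing down it reaches from about 0.4 to 0.825 m from the base axis. Payload 7 kg.
Tool frame: the origin (TCP) lies on the centre line of the jaws, within the pads' length; the fingertips stand 22 mm ahead of it and the grasp point (between the pads) lies 3 mm ahead of it; z points along the fingers, y is the line along which they close (so a half turn about z gives the same grasp; the last joint's range is limited). The gripper opens to 88 mm and grips with 3 to 60 N. Pads are 19 mm wide; open, the fingers measure 130 mm over their backs; the gripper's body (78 mm by 193 mm) begins 47 mm behind the grasp point.
Start: joints at [81.881, 20.546, 0.682, 0, -70.136, -16.507], TCP at [0.281, 0.614, 0.249] pointing down, gripper open.
Joint ranges: [-176.03, 176.03], [-82.01, 121.73], [-58.28, 71.71], [-173.87, 95.51], [-174.79, -0.11], [-173.66, 173.66]. Speed limits (degrees/s): [136.94, 136.94, 172.46, 180, 180, 180].

## Interface

Orientations are given as [roll, pitch, yaw] about the fixed x, y, z axes, in that order (R = Rz(yaw) Ry(pitch) Rx(roll)).
In Python, from plant import get_state, cams, r gives the robot as it stands.
- The arm moves only by the tool apply_moves, never from a script. Its argument "targets" is a list of rows, each an object with "dp": the shift along the world's x, y, z in m, a list of three; "yaw": the turn about the world's z in degrees. In form: [{"dp": [x, y, z], "yaw": yaw}, ...]. A call has 1 to 20 rows; each row is the pose to reach, as a shift and turn from the pose commanded when the call began; what a row does not reach only later rows make up. A row lasts 1/12 s, in which the tool goes at most 41.7 mm and 7.16 degrees, less where a joint would pass 70% of its speed; a pose out of reach is approached as far as the arm can. A call with a gripper value outside its range is refused whole. "grip" is the gripper command: -1 is fully open, 1 is shut, values between are in proportion, set as the call begins (left out, the last holds). The fingers move at their own pace and stop on an object; "squeeze" is the grip in N (left out, the last holds). Time passes only in rows, so rows that repeat a pose let the fingers close. It gives the time, the measured TCP pose, the force, the opening and the grip force at its end, in the units of the state.
- get_state(): the state, without advancing time (a new reading comes with each control period).
- cams.capture(name): name is "side" or "top" or "wrist"; returns a dict with "image" (420x560x3 uint8, red, green, blue), "range_z" (420x560 float32, m along the optical axis (not along the pixel's ray), 0 where there is no reading), "fx", "fy", "cx", "cy" (pixels), "k1" (the pictures are not rectified: a ray, as slopes to the right and down, at radius r is drawn at 1 + k1 r^2 times it, then the intrinsics apply), "R" (3x3) and "t" (3): a world point X has camera coordinates R X + t; the wrist camera has in their place "T_tool_cam" (4x4, takes a point from camera to tool coordinates, whose origin is the TCP and whose axes are the flange's). Camera axes: x right, y down, z forward; pixel columns grow to the right and rows downward; lengths in m; the calibration is good to about 2 mm. A picture is of the moment at which its call begins: read the wrist's pose just before it.
- r.close_job(): hands the job in; it is judged then, once.
The state is a dict: "time_s": time; "joints": joint angles; "qd": joint speeds; "joint_torque": joint torques, N m; "tcp_pos": TCP position; "eef_rot": TCP orientation; "contact_force": force on the tool from outside, world axes, zero at the start; "moment": the same for the moment, N m; "gripper_width": finger opening in m; "gripper_force": force on a finger pad.
Only numpy, scipy, OpenCV 4.12 (cv2) and the standard library are available. Lean on these libraries where they do the work, as an engineer would, in place of code of your own. Each camera call takes 0.05 s, during which the arm holds its last target. There are 200 camera calls.

## Task

Three green press plates lean on the wooden rack with their undersides hidden. First turn all three over, each onto its green face on the bench beside the rack, so that its grey underside shows; then take the one plate that has no brass boss on its underside and set it down flat in the red tray without dropping it. Leave the two good plates lying underside up on the bench.

Things in the scene. Friction and masses are not known exactly. Their poses are not given: they have to be found in the camera images.
- plate_a: Good press plate: aluminium slab 100 x 50 x 12 mm, green face, grey underside with a brass boss 26 mm across, 12 mm tall, centred 20 mm towards -x. Origin: centre of the slab; x along the 100 mm, y across the 50 mm, z out of the green face. All three plates start leaning on a rack, 20 degrees off upright: +x end up, green face to the robot, foot on the bench, centre 49 mm and top 98 mm high.
- plate_b: Good plate, same as plate_a. The plates stand in any order, 120 mm apart in a row. The fixed wooden rack is 360 mm long and 60 mm high; its front edge is 10 mm behind the plates' centres, so the upper 38 mm of each plate stands free, with 80 mm of free space behind: a fingertip there can pull the top over, or pinch the 12 mm edge.
- plate_plain: Faulty plate to reject: same slab, axes and start as plate_a, but its underside is bare, with no boss. A plate whose top is pulled towards its green side pivots on its foot and, once some 10 degrees past upright, falls on its green face, its centre about 75 mm in front of where it leaned. Lying, it is 12 mm high and can be gripped across its 50 mm width.
- tray: The red reject tray, fixed: open-topped, 180 mm (its x) by 200 mm (its y) outside, 28 mm high, walls and floor 5 mm thick. Origin at the centre of its underside, on the bench; z up.

How it is judged:
By the outcome, as a careful person would: the job done as asked, in the order asked, and still so for the second after the job is handed in, with the robot touching nothing.
It also fails if it takes over 59 s, if anything falls off the work surface, if the arm or the gripper's body presses on something with over 40 N, if the wrist force passes 120 N, or if a joint passes its speed limit or range.

## Working session

There is one attempt and no reset: what is moved stays moved. The work goes in short steps, Python scripts to look and compute and a tool call to move; the robot and the scene stay as the last step left them, time stands still between calls to the robot, and variables do not carry over. Pictures are saved under pics/ and viewed, at most 10 in all, crops included, and the job is handed in when it is done.

Besides the shell and the picture viewer there is one more tool, called as name(argument=value, ...) on one line, values as JSON. apply_moves: Moves the arm, as the interface text tells. Its arguments: {"type":"object","properties":{"targets":{"type":"array","items":{"type":"object","properties":{"dp":{"type":"array","items":{"type":"number"}},"yaw":{"type":"number"}}}},"grip":{"type":"number"},"squeeze":{"type":"number"}},"required":["targets"]}

```bash
mkdir -p pics
cat > h.py <<'E'
import numpy as np, cv2
from plant import get_state, cams, r
def cloud(c):
    h,w=c["range_z"].shape
    u,v=np.meshgrid(np.arange(w),np.arange(h))
    K=np.array([[c["fx"],0,c["cx"]],[0,c["fy"],c["cy"]],[0,0,1]])
    p=cv2.undistortPoints(np.stack([u,v],-1).reshape(-1,1,2).astype(np.float64),K,np.array([c["k1"],0,0,0.])).reshape(h,w,2)
    z=c["range_z"][...,None]
    P=np.concatenate([p*z,z],-1)
    return (P-c["t"])@c["R"]   # R^T (P-t)
def blobs(mask,P,c,mn=60):
    n,l,s,ce=cv2.connectedComponentsWithStats(mask.astype(np.uint8))
    for i in range(1,n):
        if s[i,4]<mn: continue
        q=P[(l==i)&(c["range_z"]>0)]
        print(s[i,4],ce[i].round(),"min",np.percentile(q,2,0).round(3),"max",np.percentile(q,98,0).round(3),"mean",q.mean(0).round(3))
def hsv(c): return cv2.cvtColor(c["image"],cv2.COLOR_RGB2HSV)
def green(c):
    H=hsv(c); return (H[...,0]>40)&(H[...,0]<90)&(H[...,1]>90)
def red(c):
    H=hsv(c); return ((H[...,0]<8)|(H[...,0]>172))&(H[...,1]>120)
E
python3 - <<'E'
from h import *
s=get_state(); print(s["time_s"],s["tcp_pos"],s["eef_rot"])
ims=[]
for n in ("top","side"):
    c=cams.capture(n); P=cloud(c); print(n)
    print("green");blobs(green(c),P,c); print("red");blobs(red(c),P,c)
    ims.append(c["image"]); cv2.imwrite(f"pics/{n}0.png",c["image"][...,::-1])
E
```

```text
0.0 [0.28109074 0.61319521 0.2476201 ] [ 1.79905390e+02 -8.35106155e-03 -2.46331175e+01]
top
green
114 [277.  12.] min [ 0.858 -0.031  0.178] max [ 0.877 -0.012  0.188] mean [ 0.867 -0.021  0.185]
156 [69. 23.] min [0.849 0.348 0.175] max [0.867 0.367 0.193] mean [0.857 0.356 0.187]
red
150 [136.  18.] min [0.858 0.228 0.165] max [0.878 0.247 0.183] mean [0.866 0.237 0.178]
9021 [434. 257.] min [ 0.328 -0.433 -0.   ] max [ 0.525 -0.222  0.028] mean [ 0.426 -0.329  0.006]
side
green
70 [314.  66.] min [ 0.847  0.346 -0.655] max [1.885 1.805 0.193] mean [0.9   0.416 0.148]
98 [401. 125.] min [ 0.856 -0.034  0.118] max [0.941 0.043 0.188] mean [ 0.886 -0.006  0.163]
246 [266. 149.] min [0.587 0.192 0.009] max [0.62  0.237 0.096] mean [0.604 0.214 0.053]
293 [282. 174.] min [0.568 0.074 0.011] max [0.6   0.118 0.096] mean [0.584 0.095 0.054]
365 [300. 202.] min [ 0.548 -0.044  0.01 ] max [0.581 0.    0.096] mean [ 0.565 -0.023  0.054]
red
70 [340.  84.] min [ 0.857  0.224 -0.672] max [1.887 1.528 0.183] mean [0.924 0.308 0.127]
8123 [324. 330.] min [ 0.324 -0.436  0.002] max [ 0.526 -0.217  0.029] mean [ 0.426 -0.328  0.009]
```

View pics/top0.png

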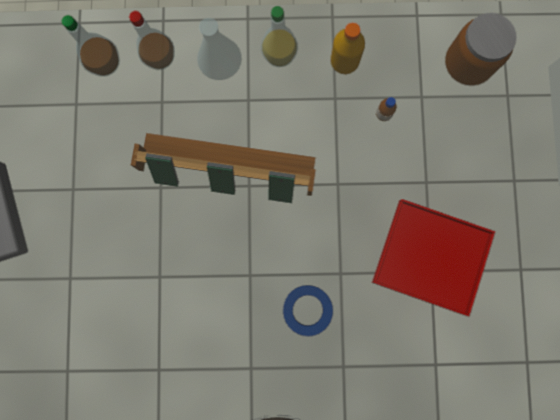

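View pics/side0.png

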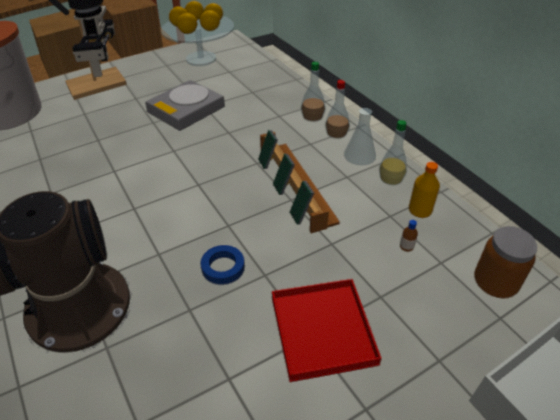

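The top view shows the three plates at about (162,170), (222,180) and (282,187), leaning towards the robot side of the rack. The tray is at (434,257) and the blue ring at (307,310). In the side view all three green faces are visible at (266,149), (282,174) and (300,202). Next I'll check the rack profile behind the plates and find the ring.

Run:
```python
from h import *
c=cams.capture("top"); P=cloud(c)
o=np.array([0.5895,0.094]); b=np.array([0.987,-0.162]); t=np.array([0.162,0.987])
d=P[...,:2]-o; B=d@b; T=d@t; Z=P[...,2]
for lo in np.arange(-.04,.13,.01):
    for T0 in (0,.06):
        m=(B>lo)&(B<lo+.01)&(abs(T-T0)<.015)&(c["range_z"]>0)
        print(round(lo,3),T0,np.percentile(Z[m],[10,50,95]).round(3) if m.any() else None,end=' | ')
    print()
m=(Z>.03)&(abs(B)<.15)&(abs(T)<.25); print("T range",T[m].min(),T[m].max())
H=hsv(c); blobs((H[...,0]>100)&(H[...,0]<125)&(H[...,1]>120),P,c)
```

```text
-0.04 0 [-0.005 -0.002  0.001] | -0.04 0.06 [-0.004 -0.002  0.001] | 
-0.03 0 [-0.003  0.001  0.015] | -0.03 0.06 [-0.005 -0.002  0.001] | 
-0.02 0 [0.017 0.028 0.041] | -0.02 0.06 [-0.004 -0.002  0.001] | 
-0.01 0 [0.046 0.056 0.069] | -0.01 0.06 [-0.004 -0.002  0.001] | 
0.0 0 [0.072 0.083 0.097] | 0.0 0.06 [-0.004 -0.001  0.06 ] | 
0.01 0 [0.092 0.094 0.098] | 0.01 0.06 [-0.003  0.056  0.061] | 
0.02 0 [0.056 0.059 0.068] | 0.02 0.06 [0.056 0.058 0.061] | 
0.03 0 [0.006 0.008 0.011] | 0.03 0.06 [0.008 0.01  0.011] | 
0.04 0 [0.006 0.009 0.011] | 0.04 0.06 [0.006 0.008 0.011] | 
0.05 0 [0.006 0.008 0.011] | 0.05 0.06 [0.006 0.008 0.012] | 
0.06 0 [0.006 0.008 0.011] | 0.06 0.06 [0.005 0.008 0.011] | 
0.07 0 [0.005 0.008 0.011] | 0.07 0.06 [0.006 0.008 0.011] | 
0.08 0 [-0.004 -0.001  0.002] | 0.08 0.06 [-0.004 -0.002  0.003] | 
0.09 0 [-0.004 -0.002  0.001] | 0.09 0.06 [-0.004 -0.002  0.002] | 
0.1 0 [-0.004 -0.001  0.002] | 0.1 0.06 [-0.004 -0.002  0.002] | 
0.11 0 [-0.004 -0.002  0.001] | 0.11 0.06 [-0.004 -0.002  0.001] | 
0.12 0 [-0.004 -0.002  0.002] | 0.12 0.06 [-0.004 -0.002  0.002] | 
T range -0.1781478329568389 0.1878523295045936
1053 [308. 311.] min [ 0.281 -0.113  0.019] max [ 0.371 -0.024  0.027] mean [ 0.325 -0.069  0.023]
```

apply_moves(targets=[{"dp": [0.02,-0.02,0],"yaw": 2},{"dp": [0.045,-0.045,0],"yaw": 4},{"dp": [0.07,-0.075,0],"yaw": 6},{"dp": [0.095,-0.1,0],"yaw": 8},{"dp": [0.12,-0.13,0],"yaw": 10},{"dp": [0.145,-0.155,0],"yaw": 12},{"dp": [0.17,-0.185,0],"yaw": 14},{"dp": [0.195,-0.21,0],"yaw": 15.3},{"dp": [0.22,-0.24,0],"yaw": 15.3},{"dp": [0.245,-0.265,0],"yaw": 15.3},{"dp": [0.27,-0.29,0],"yaw": 15.3},{"dp": [0.295,-0.32,0],"yaw": 15.3},{"dp": [0.32,-0.345,0],"yaw": 15.3},{"dp": [0.345,-0.37,0],"yaw": 15.3},{"dp": [0.365,-0.395,0],"yaw": 15.3},{"dp": [0.378,-0.408,0],"yaw": 15.3},{"dp": [0.378,-0.408,0],"yaw": 15.3}], grip=1, squeeze=20)

```text
time_s: 1.57
tcp_pos: [0.6612, 0.2023, 0.2475]
eef_rot: [179.9, 0.0, -9.5]
contact_force: [-0.4, 0.2, 0.3]
gripper_width: 0.0006
gripper_force: 0.0
```

apply_moves(targets=[{"dp": [0,0,-0.035]},{"dp": [0,0,-0.07]},{"dp": [0,0,-0.105]},{"dp": [0,0,-0.135]},{"dp": [0,0,-0.155]},{"dp": [0,0,-0.155]},{"dp": [-0.008,0.0013,-0.155]},{"dp": [-0.016,0.0026,-0.155]},{"dp": [-0.024,0.004,-0.155]},{"dp": [-0.032,0.005,-0.155]},{"dp": [-0.04,0.0065,-0.155]},{"dp": [-0.048,0.008,-0.155]},{"dp": [-0.056,0.009,-0.155]},{"dp": [-0.064,0.0105,-0.155]},{"dp": [-0.072,0.012,-0.155]},{"dp": [-0.08,0.013,-0.155]},{"dp": [-0.088,0.0145,-0.155]},{"dp": [-0.096,0.0155,-0.155]},{"dp": [-0.1,0.016,-0.155]},{"dp": [-0.1,0.016,-0.155]}])

```text
$.targets[0]: bad value
```

Run:
```python
from h import *
c=cams.capture("side"); P=cloud(c); blobs(green(c),P,c)
cv2.imwrite("pics/side1.png",cv2.resize(c["image"][90:260,180:400,::-1],None,fx=3,fy=3))
```

```text
95 [401. 125.] min [ 0.857 -0.034  0.167] max [ 0.879 -0.012  0.189] mean [ 0.865 -0.025  0.181]
241 [267. 149.] min [0.588 0.193 0.011] max [0.62  0.235 0.096] mean [0.604 0.213 0.055]
294 [282. 174.] min [0.568 0.073 0.012] max [0.601 0.118 0.096] mean [0.584 0.095 0.054]
373 [300. 202.] min [ 0.547 -0.045  0.011] max [0.581 0.    0.097] mean [ 0.565 -0.023  0.054]
```

View pics/side1.png

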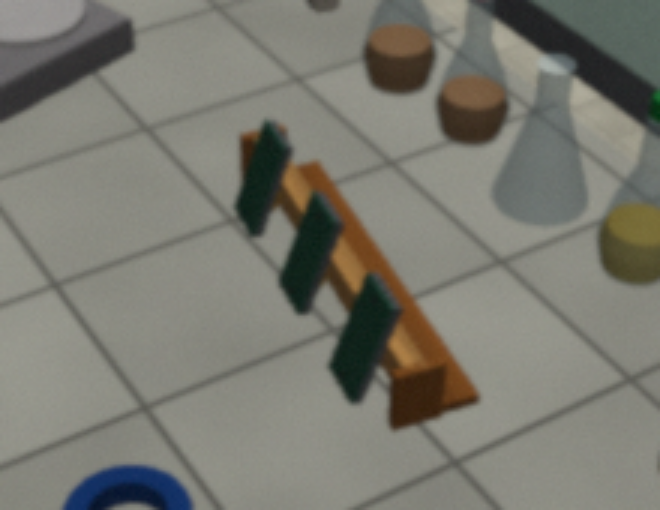

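The crop shows all three plates still leaning, because the call was refused: yaw is required. I'll repeat it with yaw.

apply_moves(targets=[{"dp": [0,0,-0.035],"yaw": 0},{"dp": [0,0,-0.07],"yaw": 0},{"dp": [0,0,-0.105],"yaw": 0},{"dp": [0,0,-0.135],"yaw": 0},{"dp": [0,0,-0.155],"yaw": 0},{"dp": [0,0,-0.155],"yaw": 0},{"dp": [-0.008,0.0013,-0.155],"yaw": 0},{"dp": [-0.016,0.0026,-0.155],"yaw": 0},{"dp": [-0.024,0.004,-0.155],"yaw": 0},{"dp": [-0.032,0.005,-0.155],"yaw": 0},{"dp": [-0.04,0.0065,-0.155],"yaw": 0},{"dp": [-0.048,0.008,-0.155],"yaw": 0},{"dp": [-0.056,0.009,-0.155],"yaw": 0},{"dp": [-0.064,0.0105,-0.155],"yaw": 0},{"dp": [-0.072,0.012,-0.155],"yaw": 0},{"dp": [-0.08,0.013,-0.155],"yaw": 0},{"dp": [-0.088,0.0145,-0.155],"yaw": 0},{"dp": [-0.096,0.0155,-0.155],"yaw": 0},{"dp": [-0.1,0.016,-0.155],"yaw": 0},{"dp": [-0.1,0.016,-0.155],"yaw": 0}])

```text
time_s: 3.28
tcp_pos: [0.5584, 0.2217, 0.0937]
eef_rot: [180.0, 0.0, -9.3]
contact_force: [-0.6, 0.6, -0.7]
gripper_width: 0.0008
gripper_force: 0.0
```

Run:
```python
from h import *
c=cams.capture("side"); P=cloud(c); blobs(green(c),P,c)
cv2.imwrite("pics/side2.png",cv2.resize(c["image"][90:260,180:400,::-1],None,fx=3,fy=3))
```

```text
69 [314.  65.] min [ 0.847  0.346 -0.656] max [1.887 1.807 0.194] mean [0.901 0.418 0.148]
95 [401. 125.] min [ 0.857 -0.033  0.167] max [ 0.88  -0.011  0.189] mean [ 0.876 -0.015  0.172]
294 [282. 174.] min [0.568 0.073 0.01 ] max [0.6   0.118 0.096] mean [0.584 0.095 0.054]
369 [300. 202.] min [ 0.548 -0.044  0.011] max [0.58  0.001 0.097] mean [ 0.565 -0.023  0.055]
```

View pics/side2.png

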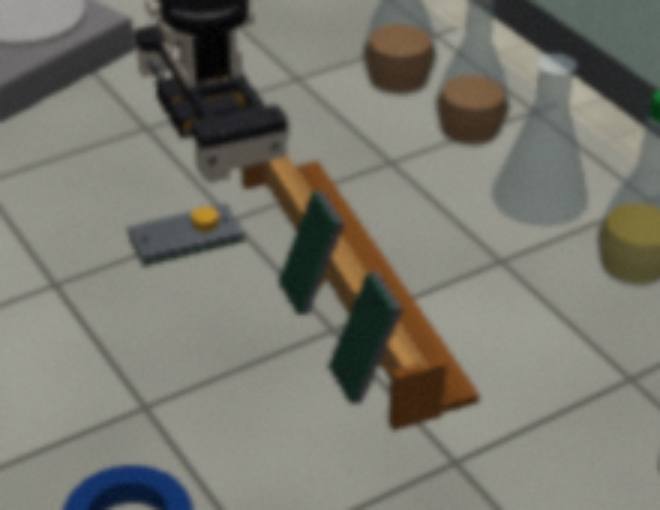

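Plate 1 now lies grey side up with its brass boss showing at crop (205,217), so it's a good one. Next is plate 2.

apply_moves(targets=[{"dp": [0,0,0.035],"yaw": 0},{"dp": [0,0,0.07],"yaw": 0},{"dp": [0.015,-0.025,0.08],"yaw": 0},{"dp": [0.03,-0.05,0.08],"yaw": 0},{"dp": [0.045,-0.075,0.08],"yaw": 0},{"dp": [0.06,-0.1,0.08],"yaw": 0},{"dp": [0.075,-0.125,0.08],"yaw": 0},{"dp": [0.08,-0.136,0.08],"yaw": 0},{"dp": [0.08,-0.136,0.08],"yaw": 0},{"dp": [0.08,-0.136,0.05],"yaw": 0},{"dp": [0.08,-0.136,0.02],"yaw": 0},{"dp": [0.08,-0.136,0],"yaw": 0},{"dp": [0.08,-0.136,0],"yaw": 0}])

```text
time_s: 4.42
tcp_pos: [0.6362, 0.0852, 0.0888]
eef_rot: [179.8, 0.4, -9.4]
contact_force: [-0.0, -0.5, -0.4]
gripper_width: 0.0004
gripper_force: 0.0
```

apply_moves(targets=[{"dp": [-0.008,0.0013,0],"yaw": 0},{"dp": [-0.016,0.0026,0],"yaw": 0},{"dp": [-0.024,0.004,0],"yaw": 0},{"dp": [-0.032,0.005,0],"yaw": 0},{"dp": [-0.04,0.0065,0],"yaw": 0},{"dp": [-0.048,0.008,0],"yaw": 0},{"dp": [-0.056,0.009,0],"yaw": 0},{"dp": [-0.064,0.0105,0],"yaw": 0},{"dp": [-0.072,0.012,0],"yaw": 0},{"dp": [-0.08,0.013,0],"yaw": 0},{"dp": [-0.088,0.0145,0],"yaw": 0},{"dp": [-0.096,0.0155,0],"yaw": 0},{"dp": [-0.1,0.016,0],"yaw": 0},{"dp": [-0.1,0.016,0],"yaw": 0}])

```text
time_s: 5.58
tcp_pos: [0.5383, 0.1017, 0.0936]
eef_rot: [180.0, 0.0, -9.3]
contact_force: [-1.8, -0.7, -0.3]
gripper_width: 0.0001
gripper_force: 0.0
```

apply_moves(targets=[{"dp": [0,0,0.035],"yaw": 0},{"dp": [0,0,0.07],"yaw": 0},{"dp": [0.015,-0.025,0.08],"yaw": 0},{"dp": [0.03,-0.05,0.08],"yaw": 0},{"dp": [0.045,-0.075,0.08],"yaw": 0},{"dp": [0.06,-0.1,0.08],"yaw": 0},{"dp": [0.075,-0.125,0.08],"yaw": 0},{"dp": [0.08,-0.134,0.08],"yaw": 0},{"dp": [0.08,-0.134,0.08],"yaw": 0},{"dp": [0.08,-0.134,0.05],"yaw": 0},{"dp": [0.08,-0.134,0.02],"yaw": 0},{"dp": [0.08,-0.134,0],"yaw": 0},{"dp": [0.08,-0.134,0],"yaw": 0}])

```text
time_s: 6.67
tcp_pos: [0.616, -0.0322, 0.089]
eef_rot: [179.9, 0.4, -9.4]
contact_force: [-0.3, -0.6, -0.3]
gripper_width: 0.0006
gripper_force: 0.0
```

Run:
```python
from h import *
c=cams.capture("side"); P=cloud(c); blobs(green(c),P,c)
cv2.imwrite("pics/side3.png",cv2.resize(c["image"][90:260,180:400,::-1],None,fx=3,fy=3))
```

```text
95 [401. 125.] min [ 0.856 -0.034  0.167] max [ 0.878 -0.012  0.189] mean [ 0.865 -0.025  0.18 ]
370 [300. 202.] min [ 0.548 -0.044  0.011] max [0.58  0.    0.096] mean [ 0.565 -0.023  0.054]
```

View pics/side3.png

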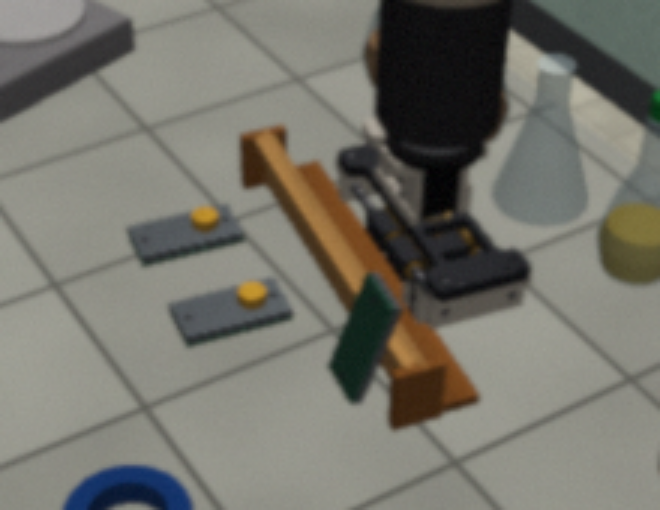

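Both flipped plates show a brass boss, at crop (205,217) and (252,293). The third must therefore be the plain one. The fingers are already behind it, so I'll pull it over, lift clear and look.

apply_moves(targets=[{"dp": [-0.008,0.0013,0],"yaw": 0},{"dp": [-0.016,0.0026,0],"yaw": 0},{"dp": [-0.024,0.004,0],"yaw": 0},{"dp": [-0.032,0.005,0],"yaw": 0},{"dp": [-0.04,0.0065,0],"yaw": 0},{"dp": [-0.048,0.008,0],"yaw": 0},{"dp": [-0.056,0.009,0],"yaw": 0},{"dp": [-0.064,0.0105,0],"yaw": 0},{"dp": [-0.072,0.012,0],"yaw": 0},{"dp": [-0.08,0.013,0],"yaw": 0},{"dp": [-0.088,0.0145,0],"yaw": 0},{"dp": [-0.096,0.0155,0],"yaw": 0},{"dp": [-0.1,0.016,0],"yaw": 0},{"dp": [-0.1,0.016,0],"yaw": 0}])

```text
time_s: 7.88
tcp_pos: [0.5183, -0.0163, 0.0936]
eef_rot: [-180.0, 0.0, -9.3]
contact_force: [-0.7, -0.1, -0.7]
gripper_width: 0.0003
gripper_force: 0.0
```

apply_moves(targets=[{"dp": [0,0,0.035],"yaw": 0},{"dp": [0,0,0.07],"yaw": 0},{"dp": [0,0,0.1],"yaw": 0},{"dp": [0,0,0.1],"yaw": 0},{"dp": [0,0,0.1],"yaw": 0}], grip=-1)

```text
time_s: 8.3
tcp_pos: [0.5207, -0.0161, 0.1957]
eef_rot: [-179.9, -0.2, -9.3]
contact_force: [-0.3, 0.0, -0.6]
gripper_width: 0.0284
gripper_force: 0.0
```

Run:
```python
from h import *
print(get_state()["tcp_pos"])
for n in ("side","top"):
    c=cams.capture(n); P=cloud(c)
    x,y,z=P[...,0],P[...,1],P[...,2]
    B=(x-.5895)*.987-(y-.094)*.162
    m=(B<-.012)&(z>.007)&(z<.03)&(x>.4)&(x<.6)&(y>-.15)&(y<.3)
    print(n); blobs(m,P,c,40)
    k,l,s,_=cv2.connectedComponentsWithStats(m.astype(np.uint8))
    for i in range(1,k):
        if s[i,4]>100: 
            q=P[l==i][:,:2]*1000; print(cv2.minAreaRect(q.astype(np.float32)))
    if n=="side": cv2.imwrite("pics/side4.png",cv2.resize(c["image"][90:260,180:400,::-1],None,fx=3,fy=3))
```

```text
[ 0.52068425 -0.01606457  0.19567265]
side
429 [241. 167.] min [0.482 0.2   0.008] max [0.578 0.257 0.025] mean [0.528 0.226 0.013]
524 [257. 193.] min [0.465 0.08  0.008] max [0.562 0.137 0.025] mean [0.512 0.107 0.013]
623 [271. 222.] min [ 0.442 -0.037  0.008] max [0.538 0.02  0.015] mean [ 0.489 -0.009  0.012]
((530.2733154296875, 229.62265014648438), (55.30268478393555, 100.32212829589844), 81.55682373046875)
((513.9034423828125, 108.91110229492188), (54.27679443359375, 101.18869018554688), 79.77214050292969)
((490.6170959472656, -6.842048645019531), (54.62421417236328, 101.1456069946289), 80.64234924316406)
top
763 [274. 236.] min [ 0.442 -0.029  0.007] max [0.506 0.022 0.014] mean [ 0.474 -0.004  0.01 ]
345 [217. 234.] min [0.464 0.09  0.007] max [0.499 0.139 0.014] mean [0.48  0.112 0.01 ]
((475.1679382324219, -3.5668697357177734), (50.020484924316406, 69.2015380859375), 80.74635314941406)
((486.2544860839844, 113.88856506347656), (49.55450439453125, 44.81180191040039), 81.34586334228516)
```

View pics/side4.png

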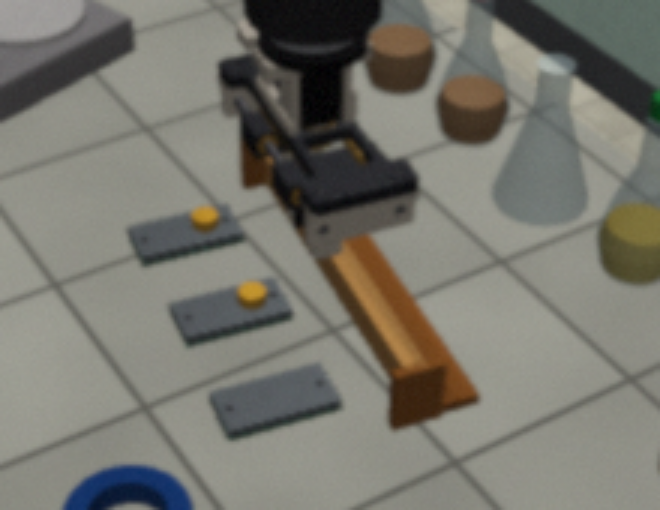

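The third plate at crop (275,402) lies grey side up and has no boss, so it's the reject. I'll grip it across its width.

apply_moves(targets=[{"dp": [-0.015,0.005,0],"yaw": 0},{"dp": [-0.0285,0.009,-0.02],"yaw": 0},{"dp": [-0.0285,0.009,-0.04],"yaw": 0},{"dp": [-0.0285,0.009,-0.06],"yaw": 0},{"dp": [-0.0285,0.009,-0.08],"yaw": 0},{"dp": [-0.0285,0.009,-0.1],"yaw": 0},{"dp": [-0.0285,0.009,-0.11],"yaw": 0},{"dp": [-0.0285,0.009,-0.11],"yaw": 0},{"dp": [-0.0285,0.009,-0.11],"yaw": 0}], grip=-1)

```text
time_s: 9.15
tcp_pos: [0.4899, -0.0078, 0.0823]
eef_rot: [179.9, 0.2, -9.3]
contact_force: [0.2, 0.0, -0.2]
gripper_width: 0.0872
gripper_force: 0.0
```

apply_moves(targets=[{"dp": [0,0,-0.02],"yaw": 0},{"dp": [0,0,-0.04],"yaw": 0},{"dp": [0,0,-0.05],"yaw": 0},{"dp": [0,0,-0.057],"yaw": 0},{"dp": [0,0,-0.057],"yaw": 0},{"dp": [0,0,-0.057],"yaw": 0}])

```text
time_s: 9.65
tcp_pos: [0.4911, -0.0074, 0.027]
eef_rot: [180.0, -0.0, -9.3]
contact_force: [0.5, -1.0, 0.8]
gripper_width: 0.0873
gripper_force: 0.0
```

apply_moves(targets=[{"dp": [0,0,0],"yaw": 0},{"dp": [0,0,0],"yaw": 0},{"dp": [0,0,0],"yaw": 0},{"dp": [0,0,0],"yaw": 0},{"dp": [0,0,0],"yaw": 0},{"dp": [0,0,0],"yaw": 0},{"dp": [0,0,0],"yaw": 0},{"dp": [0,0,0],"yaw": 0},{"dp": [0,0,0],"yaw": 0},{"dp": [0,0,0],"yaw": 0},{"dp": [0,0,0],"yaw": 0},{"dp": [0,0,0],"yaw": 0}], grip=1, squeeze=40)

```text
time_s: 10.65
tcp_pos: [0.4909, -0.0073, 0.0267]
eef_rot: [-180.0, -0.0, -9.3]
contact_force: [-0.7, 1.7, 4.8]
gripper_width: 0.0492
gripper_force: 40.0
```

apply_moves(targets=[{"dp": [0,0,0.01],"yaw": 0},{"dp": [0,0,0.03],"yaw": 0},{"dp": [0,0,0.055],"yaw": 0},{"dp": [0,0,0.08],"yaw": 0},{"dp": [-0.003,-0.015,0.09],"yaw": -1},{"dp": [-0.008,-0.04,0.09],"yaw": -2},{"dp": [-0.014,-0.07,0.09],"yaw": -3},{"dp": [-0.02,-0.1,0.09],"yaw": -4},{"dp": [-0.026,-0.13,0.09],"yaw": -5},{"dp": [-0.032,-0.16,0.09],"yaw": -6},{"dp": [-0.038,-0.19,0.09],"yaw": -7},{"dp": [-0.044,-0.22,0.09],"yaw": -8},{"dp": [-0.05,-0.25,0.09],"yaw": -9},{"dp": [-0.056,-0.28,0.09],"yaw": -9.3},{"dp": [-0.062,-0.305,0.09],"yaw": -9.3},{"dp": [-0.065,-0.32,0.09],"yaw": -9.3},{"dp": [-0.065,-0.32,0.09],"yaw": -9.3},{"dp": [-0.065,-0.32,0.09],"yaw": -9.3}])

```text
time_s: 12.15
tcp_pos: [0.4248, -0.3279, 0.1157]
eef_rot: [-180.0, 0.1, -18.8]
contact_force: [-1.2, 0.9, -0.9]
gripper_width: 0.0495
gripper_force: 40.0
```

apply_moves(targets=[{"dp": [0,0,-0.015],"yaw": 0},{"dp": [0,0,-0.03],"yaw": 0},{"dp": [0,0,-0.045],"yaw": 0},{"dp": [0,0,-0.06],"yaw": 0},{"dp": [0,0,-0.07],"yaw": 0},{"dp": [0,0,-0.076],"yaw": 0},{"dp": [0,0,-0.08],"yaw": 0},{"dp": [0,0,-0.082],"yaw": 0},{"dp": [0,0,-0.083],"yaw": 0},{"dp": [0,0,-0.083],"yaw": 0}])

```text
time_s: 12.98
tcp_pos: [0.4261, -0.3275, 0.0339]
eef_rot: [180.0, -0.0, -18.6]
contact_force: [-0.4, -0.6, -1.1]
gripper_width: 0.0495
gripper_force: 40.0
```

apply_moves(targets=[{"dp": [0,0,-0.0005],"yaw": 0},{"dp": [0,0,-0.001],"yaw": 0},{"dp": [0,0,-0.0015],"yaw": 0},{"dp": [0,0,-0.002],"yaw": 0},{"dp": [0,0,-0.002],"yaw": 0}])

```text
time_s: 13.4
tcp_pos: [0.4259, -0.3275, 0.0318]
eef_rot: [180.0, -0.0, -18.6]
contact_force: [0.2, 0.1, 0.0]
gripper_width: 0.0494
gripper_force: 40.0
```

apply_moves(targets=[{"dp": [0,0,-0.0003],"yaw": 0},{"dp": [0,0,-0.0006],"yaw": 0},{"dp": [0,0,-0.0006],"yaw": 0},{"dp": [0,0,-0.0006],"yaw": 0}])

```text
time_s: 13.73
tcp_pos: [0.4259, -0.3275, 0.0317]
eef_rot: [180.0, -0.0, -18.6]
contact_force: [-1.9, 1.5, 8.3]
gripper_width: 0.0493
gripper_force: 40.0
```

The force reading shows the plate resting on the tray floor, so I'll release gently and then lift.

apply_moves(targets=[{"dp": [0,0,0],"yaw": 0},{"dp": [0,0,0],"yaw": 0},{"dp": [0,0,0],"yaw": 0},{"dp": [0,0,0],"yaw": 0},{"dp": [0,0,0],"yaw": 0},{"dp": [0,0,0],"yaw": 0},{"dp": [0,0,0],"yaw": 0},{"dp": [0,0,0],"yaw": 0}], grip=0.7)

```text
time_s: 14.4
tcp_pos: [0.4259, -0.3275, 0.0317]
eef_rot: [180.0, -0.0, -18.6]
contact_force: [-1.3, 1.8, 7.9]
gripper_width: 0.0494
gripper_force: 40.0
```

apply_moves(targets=[{"dp": [0,0,0],"yaw": 0},{"dp": [0,0,0],"yaw": 0},{"dp": [0,0,0],"yaw": 0},{"dp": [0,0,0],"yaw": 0},{"dp": [0,0,0],"yaw": 0},{"dp": [0,0,0],"yaw": 0},{"dp": [0,0,0],"yaw": 0},{"dp": [0,0,0],"yaw": 0}], grip=-0.6)

```text
time_s: 15.07
tcp_pos: [0.4258, -0.3274, 0.0309]
eef_rot: [180.0, 0.0, -18.6]
contact_force: [-0.4, -0.0, 0.6]
gripper_width: 0.0699
gripper_force: 0.0
```

apply_moves(targets=[{"dp": [0,0,0.01],"yaw": 0},{"dp": [0,0,0.03],"yaw": 0},{"dp": [0,0,0.06],"yaw": 0},{"dp": [0,0,0.09],"yaw": 0},{"dp": [-0.02,-0.01,0.12],"yaw": 0},{"dp": [-0.02,-0.01,0.15],"yaw": 0},{"dp": [-0.02,-0.01,0.18],"yaw": 0},{"dp": [-0.02,-0.01,0.2],"yaw": 0},{"dp": [-0.02,-0.01,0.2],"yaw": 0},{"dp": [-0.02,-0.01,0.2],"yaw": 0}])

```text
time_s: 15.9
tcp_pos: [0.4062, -0.3376, 0.2331]
eef_rot: [-180.0, -0.2, -18.6]
contact_force: [-0.4, -0.4, -0.2]
gripper_width: 0.0702
gripper_force: 0.0
```

Run:
```python
from h import *
c=cams.capture("side"); P=cloud(c)
x,y,z=P[...,0],P[...,1],P[...,2]
H=hsv(c); m=(abs(x-.426)<.06)&(abs(y+.3275)<.06)&(H[...,1]<90)&(z<.05)
blobs(m,P,c)
cv2.imwrite("pics/end.png",c["image"][...,::-1])
```

```text
1088 [323. 328.] min [ 0.376 -0.362  0.012] max [ 0.471 -0.298  0.02 ] mean [ 0.423 -0.33   0.016]
```

View pics/end.png

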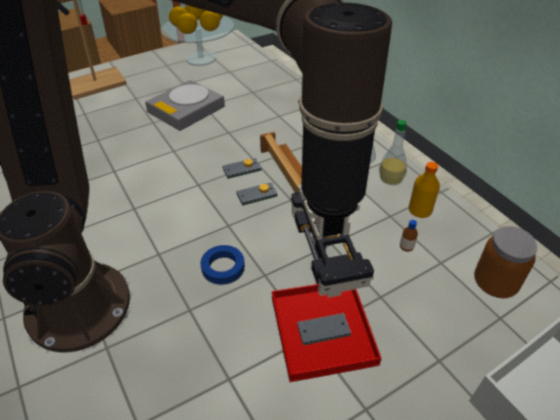

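The plain plate lies flat in the tray at (323,328). Both good plates are underside up on the bench at (242,168) and (257,193), and the gripper is clear of everything.

```bash
python3 -c "
from plant import r
print(r.close_job())"
```

```text
the job is handed in; nothing more can be done
None
```

I turned all three plates underside up, set the plain one (no boss) flat in the red tray, left the two good ones on the bench, and handed the job in at about 16 s; no verdict came back.

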